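Draw the next drive wheel from the gravity wheel rack

ROBOT

A 6-joint arm with a two-finger parallel gripper is mounted at the origin on the work surface. World frame = base frame: x ahead of the robot, y to its left, z up, the work surface at z = 0. Lengths are in m, angles in rad, forces in N, time in s.
With the tool pointing down it reaches from about 0.425 to 0.95 m from the base axis. Payload 3.5 kg.
Tool frame: the origin (TCP) lies midway between the tips of the shut fingers; the grasp point (between the pads) lies ctrl.grasp_offset behind it (ctrl.grasp_offset is the distance from the TCP to the grasp point, in m); x points along the fingers, y is the direction in which the jaws open and shut, and the axes are right-handed (so a half turn about x gives the same grasp; the last joint's range is limited). The gripper opens to 85 mm and grips with 20 to 120 N. Pads are 22 mm wide; open, the fingers measure 114 mm over their backs; the gripper's body (76 mm by 85 mm) begins 54 mm behind the grasp point. The pads swing forward as they close: fully open they stand 13 mm farther back than shut.
Start: joints at [1.151, 0.286, 1.577, -0, 1.279, -0.15], TCP at [0.18, 0.651, 0.2] pointing down, gripper open.
Joint ranges: [-2.77, 2.77], [-0.9, 2.22], [0.21, 2.48], [-1.53, 4.67], [0.24, 2.81], [-2.84, 2.84]. Speed limits (rad/s): [2.79, 2.79, 3.14, 3.14, 3.14, 3.14].

INTERFACE

Orientations are given as a unit quaternion [x, y, z, w].
In Python, from plant import readout, read_camera, sign_off, ctrl gives the robot as it stands.
- The arm moves only by the tool drive_tool, never from a script. Its argument "steps" is a list of rows, each a list of 5 numbers: the shift along the tool's x, y, z in cm, then the turn about the tool's x in degrees, then the opening, from 0 (shut) to 1 (fully open). A call has 1 to 10 rows; each row shifts and turns the commanded pose from where the row before left it, along the tool's axes as they then stand; what a row does not reach is not made up. A row lasts 1/10 s, in which the tool goes at most 50 mm and 8.59 degrees, less where a joint would pass 70% of its speed; a pose out of reach is approached as far as the arm can. A call is refused whole if a number of a shift passes 5 or a number of a turn 8.59, either way. A call with a gripper value outside its range is refused whole. The fingers move at their own pace and stop on an object; "force" is the grip in N (left out, the last holds). Time passes only in rows, so rows that do not move let the fingers close. It gives the time, the measured TCP pose, the force and the opening at its end, in the units of the state.
- readout.get_state(): the state, without advancing time (a new reading comes with each control period).
- read_camera(name): name is "side" or "top" or "wrist"; returns a dict with "frame" (400x640x3 uint8, red, green, blue), "vertical_fov" (degrees; the focal length in pixels is half the picture's height over the tangent of half this angle, whatever the lens; pixels are square), "cx", "cy" (the principal point, pixels), "eye" and "orientation" of the camera in the world. Camera axes: x right, y up, looking along -z (the intrinsics and any distortion apply to the point x, -y, -z); pixel columns grow to the right and rows downward; lengths in m; the calibration is good to about 2 mm. A picture is of the moment at which its call begins. There is no depth.
- sign_off(): hands the job in, once; it reports no verdict.
The state is a dict: "time": time; "qpos": joint angles; "dq": joint speeds; "joint_efforts": joint torques, N m; "eef_pos": TCP position; "tcp_rot": TCP orientation; "contact_force": force on the tool from outside, world axes, zero at the start; "wrist_torque": the same for the moment, N m; "opening": opening from 0.0 (shut) to 1.0 (fully open).
Only numpy, scipy, OpenCV 4.12 (cv2) and the standard library are available. Lean on these libraries where they do the work, as an engineer would, in place of code of your own. Each camera call takes 0.05 s, during which the arm holds its last target. There are 200 camera calls.

TASK

Take the front wheel of the yellow lane out of the sloping wheel rack, so that the next yellow wheel rolls down into its place, and stand it upright in the middle of the white V-shaped cradle, its tread down in the V. Set it down, do not drop it, and leave the blue wheel next to it where it is.

Things in the scene. Friction and masses are not known exactly. Their poses are not given: they have to be found in the camera images.
- yellow_front_center (a point): Centre of the front (lowest, nearest the robot) yellow wheel in the rack: a solid wheel, diameter 66, width 34, about 90 g, black hub faces. Its axle is level, along its own y, across the lane (x, z turn as it rolls). It stands against a 24 mm high stop, centre 81 mm above the table. Pinch its flat faces from above; beside them are only guides 8 mm high and the other lane, 110 mm away.
- yellow_next_center (a point): Centre of the second yellow wheel, like the first and touching it from behind, its centre 66 mm up the lane; a third is behind it. The lane is a white chute sloping 12 degrees up, away from the robot. When the front wheel is taken out they roll down by themselves, and this one stops where the front one was, centre 81 mm above the table.
- blue_front_center (a point): Centre of the front blue wheel, same size, in the other lane, parallel to the yellow one on the same black plate (either colour may be on the left); two more blue wheels are behind it. Bystanders, to be left alone.
- cradle_seat (a point): Where the centre of a wheel seated in the cradle lies, 55 mm above the table. The cradle: two white slabs, 76 mm long along this y axis, sloping up 35 degrees to either side along x as a V, up to 38 mm above the table and 64 mm wide over all, fixed on a black plate 160 x 130 x 12 mm. The wheel's axle goes along y; the V is open at its ends and centres the wheel along x only.
Mind the look-alikes: they are no part of the job. There is more than one size of the part that bears cradle_seat; the job needs the largest.

How it is judged:
By the outcome, as a careful person would: the job done as asked, in the order asked, and still so for the second after the job is handed in, with the robot touching nothing.
It also fails if it takes over 45 s, if anything falls off the work surface, if the arm or the gripper's body presses on something with over 40 N, if the wrist force passes 120 N, or if a joint passes its speed limit or range.

## Working session

There is one attempt and no reset: what is moved stays moved. The work goes in short steps, Python scripts to look and compute and a tool call to move; the robot and the scene stay as the last step left them, time stands still between calls to the robot, and variables do not carry over. Pictures are saved under pics/ and viewed, about 8 in all and at most 12, crops included, and the job is handed in when it is done.

Besides the shell and the picture viewer there is one more tool, called after "Request:" as name(argument=value, ...) on one line, values as JSON. drive_tool: Moves the arm, as the interface text tells. Its arguments: {"type":"object","properties":{"steps":{"type":"array","items":{"type":"array","items":{"type":"number"}}},"force":{"type":"number"}},"required":["steps"]}

```bash
mkdir -p pics; ls; python3 - <<'E'
from plant import readout, read_camera, ctrl
import cv2
s=readout.get_state();print(s, ctrl.grasp_offset)
for n in("top","side"):
    c=read_camera(n);cv2.imwrite(f"pics/{n}0.png",c["frame"][:,:,::-1]);print(n,{k:v for k,v in c.items() if k!="frame"})
E
```

```text
pics
{'time': 0.0, 'qpos': array([ 1.15101644e+00,  2.87216647e-01,  1.57818261e+00, -2.58211638e-06,
        1.27860462e+00, -1.50006207e-01]), 'dq': array([-0.00077428,  0.00037937,  0.00064786, -0.00037513,  0.00195641,
        0.00072785]), 'joint_efforts': array([-1.53274777e-03, -4.05983377e+01, -2.92624837e+01, -2.10560038e-04,
        5.81082510e-03,  8.96131297e-06]), 'eef_pos': array([0.17956981, 0.64991407, 0.19901024]), 'tcp_rot': array([ 0.09427172,  0.7009221 , -0.09590848,  0.70044458]), 'contact_force': array([ 0.45508045, -0.17051881, -0.46798548]), 'wrist_torque': array([0.03893293, 0.00437701, 0.01922655]), 'opening': 0.9983528771674177} 0.0187
top {'vertical_fov': 54.88566514600837, 'cx': 322.533555833325, 'cy': 199.96032720452246, 'eye': array([ 0.5117863 , -0.01302153,  0.92162002]), 'orientation': array([-0.04308195,  0.05054557,  0.71030875, -0.70075   ])}
side {'vertical_fov': 50.33600081731727, 'cx': 322.418467780272, 'cy': 196.7151985178759, 'eye': array([ 0.15752616, -0.57530654,  0.64377615]), 'orientation': array([ 0.41279552, -0.14689661, -0.29828498,  0.84796658])}
```

View pics/top0.png

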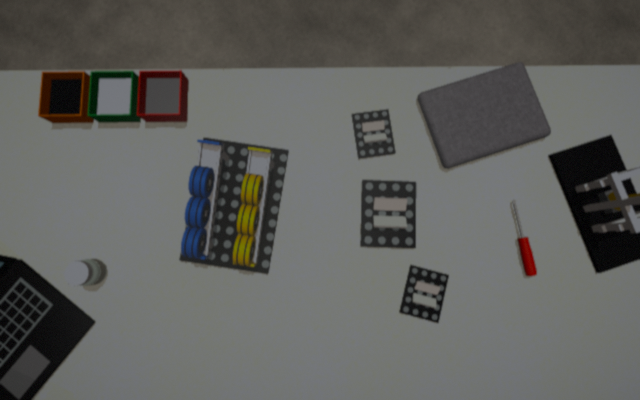

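View pics/side0.png

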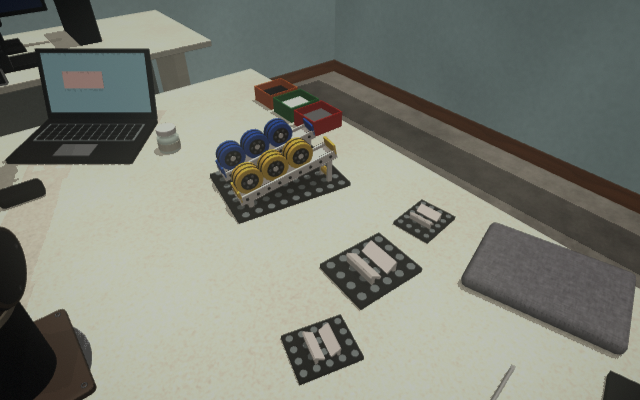

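```bash
cat > h.py <<'E'
import numpy as np, cv2
from scipy.spatial.transform import Rotation as R
from plant import readout, read_camera, ctrl
def K(c):
    f=200/np.tan(np.radians(c["vertical_fov"])/2); return f
def ray(c,u,v):
    f=K(c); d=R.from_quat(c["orientation"]).apply([(u-c["cx"])/f,-(v-c["cy"])/f,-1]); return c["eye"],d
def onz(c,u,v,z):
    e,d=ray(c,u,v); return e+d*(z-e[2])/d[2]
def proj(c,p):
    q=R.from_quat(c["orientation"]).inv().apply(np.asarray(p)-c["eye"]); f=K(c)
    return c["cx"]+f*q[0]/-q[2], c["cy"]-f*q[1]/-q[2]
E
python3 - <<'E'
from h import *
c=read_camera("top");im=c["frame"][:,:,::-1].copy()
s=read_camera("side");sm=s["frame"][:,:,::-1].copy()
print("axes", onz(c,320,200,0),onz(c,420,200,0),onz(c,320,100,0))
# dark plates
g=cv2.GaussianBlur(im,(3,3),0).max(2)
m=((g<75)*255).astype(np.uint8); m=cv2.morphologyEx(m,cv2.MORPH_CLOSE,np.ones((13,13)))
for k in cv2.findContours(m,0,2)[0]:
    if cv2.contourArea(k)<800: continue
    r=cv2.minAreaRect(k); b=cv2.boxPoints(r); P=np.array([onz(c,*q,.012) for q in b])
    print(np.round(r[0],1),"size",np.linalg.norm(P[1]-P[0]).round(4),np.linalg.norm(P[2]-P[1]).round(4),"ctr",P.mean(0).round(4),"dir",np.degrees(np.arctan2(*(P[1]-P[0])[[1,0]])).round(1))
for n,cc,i in(("top",c,im),("side",s,sm)):
    h=cv2.cvtColor(i,cv2.COLOR_BGR2HSV)
    y=cv2.inRange(h,(18,120,60),(35,255,255))
    k,l,st,ce=cv2.connectedComponentsWithStats(y)
    print(n,[(st[j].tolist(),ce[j].round(1).tolist()) for j in range(1,k) if st[j,4]>30])
a=cv2.resize(im[125:285,165:300],None,fx=3.6,fy=3.6,interpolation=cv2.INTER_CUBIC)
b=cv2.resize(sm[100:230,200:360],(590,480),interpolation=cv2.INTER_CUBIC)
cv2.imwrite("pics/rack_top.png",a);cv2.imwrite("pics/rack_side.png",b)
cv2.imwrite("pics/cr.png",np.vstack([cv2.resize(im[170:255,350:460],None,fx=4,fy=3.5,interpolation=cv2.INTER_CUBIC),cv2.resize(sm[225:315,310:420],(440,290),interpolation=cv2.INTER_CUBIC)]))
E
```

```text
axes [ 0.63454481 -0.01752881  0.        ] [ 0.63142198 -0.25952506  0.        ] [ 8.86800801e-01 -2.08886338e-02  1.11022302e-16]
[423.9 293.6] size 0.1145 0.0945 ctr [ 0.4119 -0.2549  0.012 ] dir -16.0
[ 47. 327.] size 0.2168 0.317 ctr [0.3542 0.6055 0.012 ] dir -90.8
[388.  213.5] size 0.13 0.16 ctr [ 0.5994 -0.1786  0.012 ] dir -90.7
[233.7 205.1] size 0.3016 0.2179 ctr [0.6266 0.1871 0.012 ] dir -7.5
[606.4 202.6] size 0.1884 0.3131 ctr [ 0.621  -0.7036  0.012 ] dir -68.7
[373.1 133.6] size 0.0918 0.114 ctr [ 0.7952 -0.1493  0.012 ] dir -81.8
[483.4 115.1] size 0.2969 0.2047 ctr [ 0.8407 -0.4237  0.012 ] dir -71.6
[571.5  31.5] size 0.3504 0.1734 ctr [ 1.0587 -0.6643  0.012 ] dir -90.4
[308.5  32.5] size 0.4682 0.1766 ctr [1.0616 0.0053 0.012 ] dir -90.4
[93.5 61. ] size 0.4729 0.323 ctr [0.9926 0.5411 0.012 ] dir -90.4
top [([248, 146, 23, 7, 78], [258.8, 149.0]), ([232, 174, 30, 93, 1603], [246.1, 220.1])]
side [([324, 136, 12, 18, 84], [329.2, 143.7]), ([230, 138, 83, 61, 1472], [268.9, 164.0])]
```

View pics/rack_top.png

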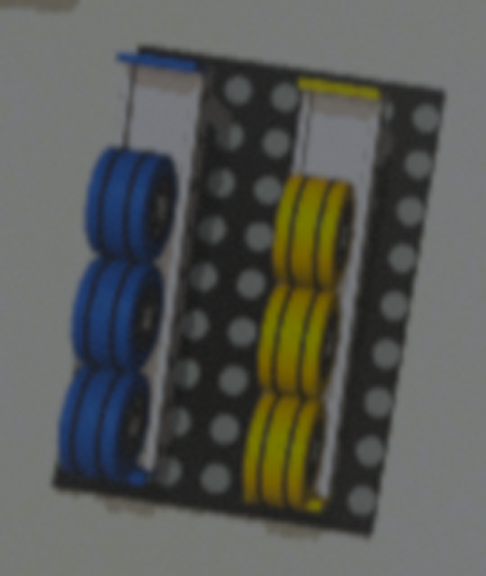

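View pics/rack_side.png

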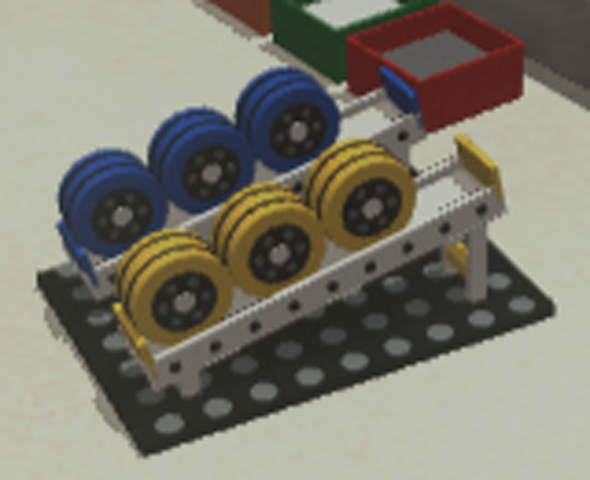

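View pics/cr.png

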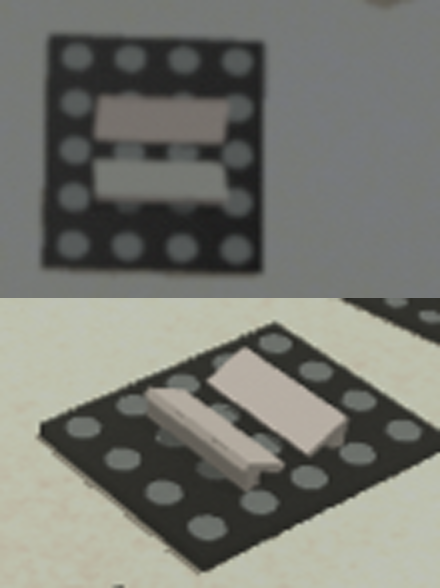

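```bash
python3 - <<'E'
from h import *
c=read_camera("top");s=read_camera("side")
F=[onz(s,200+a/3.69,100+b/3.69,z) for a,b,z in((184,300,.081),(279,253,.0947),(373,207,.1084))]
print(np.round(F,4)); d=F[2]-F[0]; yaw=np.arctan2(d[1],d[0]); print("lane yaw",np.degrees(yaw),np.linalg.norm(d))
l=np.array([-np.sin(yaw),np.cos(yaw),0]); W=F[0]+.017*l; print("wheel by side",W, "in top px",proj(c,W),proj(c,W+[0,0,.033]))
i=c["frame"]; h=cv2.cvtColor(i,cv2.COLOR_RGB2HSV); y=cv2.inRange(h,(18,120,60),(35,255,255))
for v in(244,250,256,262,190,215): u=np.where(y[v,225:275])[0]+225; print(v,u.min(),u.max())
# cradle slabs: bright within plate
g=i.max(2)[178:248,360:416]; 
for n,cc,(x0,x1,y0,y1) in(("top",c,(360,416,178,248)),("side",s,(320,422,232,306))):
    sub=cc["frame"][y0:y1,x0:x1].astype(int); m=(sub.min(2)>95).astype(np.uint8)
    k,lab,st,ce=cv2.connectedComponentsWithStats(m)
    for j in range(1,k):
        if st[j,4]>60: 
            r=cv2.minAreaRect(np.argwhere(lab==j)[:,::-1].astype(np.float32)); print(n,st[j]+[x0,y0,0,0,0],ce[j]+[x0,y0],r)
            if n=="top": print(onz(cc,*(ce[j]+[x0,y0]),.028))
for p in((.5994,-.1786),): 
  for dx,dy in((.032,.038),(.032,-.038),(-.032,-.038),(-.032,.038)): print("pred",np.round(proj(c,[p[0]+dx,p[1]+dy,.038]),1))
E
```

```text
[[0.5179 0.1299 0.081 ]
 [0.581  0.1187 0.0947]
 [0.6454 0.1073 0.1084]]
lane yaw -10.02992760048796 0.1323627679188139
wheel by side [0.5208778 0.1465937 0.081    ] in top px (np.float64(244.9029121047455), np.float64(248.13695632197837)) (np.float64(241.88150947317092), np.float64(248.00669102790573))
244 234 251
250 233 250
256 232 249
262 233 252
190 241 258
215 238 255
top [360 178  56  46 169] [383.18343195 184.66272189] ((27.499996185302734, 22.499996185302734), (54.99999237060547, 44.99999237060547), 0.0)
[ 0.66536033 -0.16678781  0.028     ]
top [374 198  33  12 354] [389.90112994 203.76271186] ((30.0, 25.5), (11.0, 32.0), 90.0)
[ 0.6198143  -0.18095389  0.028     ]
top [374 215  33  12 331] [389.62537764 220.83685801] ((30.021400451660156, 42.6575927734375), (32.561466217041016, 10.541930198669434), 3.5763344764709473)
[ 0.57979014 -0.17881509  0.028     ]
side [ 320  232  102   36 1690] [368.0704142  243.13964497] ((50.5681266784668, 15.779927253723145), (102.30595397949219, 34.4185676574707), 2.2679543495178223)
side [362 240  35  34 545] [378.80550459 256.39633028] ((58.72124099731445, 24.318586349487305), (39.698421478271484, 15.33375072479248), 41.18592834472656)
side [340 249  41  34 446] [361.44394619 264.00224215] ((41.97924041748047, 31.711071014404297), (44.77396774291992, 18.23052978515625), 35.36246109008789)
side [320 269  36  37 686] [331.60349854 292.90087464] ((17.5, 55.0), (35.0, 36.0), 0.0)
side [368 272  54  34 928] [403.38577586 294.11206897] ((74.5, 56.5), (33.0, 53.0), 90.0)
pred [373.1 198.5]
pred [405.8 198.1]
pred [407.  225.7]
pred [374.  226.1]
```

```bash
cat >> h.py <<'E'
def plan(target,yaw):
    """yaw: wanted world direction of frame x (tool y -> frame +-y)"""
    s=readout.get_state(); M=R.from_quat(s["tcp_rot"]); A=M.as_matrix()
    ty=A[:,1]; cur=np.degrees(np.arctan2(ty[1],ty[0])); want=np.degrees(yaw)+90
    t=-((want-cur+90)%180-90)
    d=np.asarray(target)-s["eef_pos"]
    print("pos",s["eef_pos"].round(4),"tool y yaw",cur.round(2),"turn x deg",round(t,2),"tool x",A[:,0].round(3),"F",s["contact_force"].round(1),"open",round(s["opening"],3),"t",round(s["time"],2))
    B=(M*R.from_rotvec([np.radians(t),0,0])).as_matrix()
    print("shift cm in tool axes after turn",(B.T@d*100).round(2),"now",(A.T@d*100).round(2))
E
python3 - <<'E'
from h import *
plan([.5209,.1466,.2],np.radians(-9))
c=read_camera("top")
print("lane yaws from top", [onz(c,(a+b)/2,v,z)[:2].round(4) for a,b,v,z in((233,250,250,.114),(241,258,190,.141))])
E
```

```text
pos [0.1798 0.6504 0.1999] tool y yaw 74.54 turn x deg -6.46 tool x [-0.    -0.001 -1.   ] F [-0.4 -0.1 -0.1] open 1.002 t 0.3
shift cm in tool axes after turn [ 2.000e-02 -4.442e+01  4.157e+01] now [ 2.000e-02 -3.946e+01  4.630e+01]
lane yaws from top [array([0.5168, 0.1473]), array([0.6383, 0.1273])]
```

Request:
drive_tool(steps=[[-4,0,0,-3.2,1],[-4,0,0,-3.2,1],[0,-3.4,3.2,0,1],[0,-3.4,3.2,0,1],[0,-3.4,3.2,0,1],[0,-3.4,3.2,0,1],[0,-3.4,3.2,0,1],[0,-3.4,3.2,0,1],[0,-3.4,3.2,0,1],[0,-3.4,3.2,0,1]])

```text
time: 1.35
eef_pos: [0.3905, 0.34, 0.2807]
tcp_rot: [0.056, 0.705, -0.056, 0.705]
contact_force: [0.8, -0.1, 0.1]
opening: 0.998
```

Request:
drive_tool(steps=[[0,-3.4,3.2,0,1],[0,-3.4,3.2,0,1],[0,-3.4,3.2,0,1],[0,-3.4,3.2,0,1],[0,-3.4,3.2,0,1],[0,0,0,0,1],[0,0,0,0,1]])

```text
time: 2.05
eef_pos: [0.5213, 0.1478, 0.2802]
tcp_rot: [0.057, 0.705, -0.057, 0.705]
contact_force: [-0.4, -0.1, 0.0]
opening: 0.999
```

```bash
python3 - <<'E'
from h import *
plan([.5209,.1466,.2],np.radians(-9))
w=read_camera("wrist");cv2.imwrite("pics/w1.png",w["frame"][:,:,::-1]);print({k:v for k,v in w.items() if k!="frame"}, proj(w,[.5209,.1466,.081]))
E
```

```text
pos [0.5213 0.1478 0.2802] tool y yaw 80.8 turn x deg -0.2 tool x [-0.001  0.    -1.   ] F [-0.4 -0.1  0. ] open 0.999 t 2.05
shift cm in tool axes after turn [ 8.02 -0.12 -0.02] now [ 8.02 -0.12 -0.02]
{'vertical_fov': 65.23320351028931, 'cx': 318.5639136882963, 'cy': 197.9526786269483, 'eye': array([0.45329691, 0.15795611, 0.45426316]), 'orientation': array([-0.10459474, -0.08890461,  0.64211875,  0.75421444])} (np.float64(318.2806121285419), np.float64(168.55307443674275))
```

View pics/w1.png

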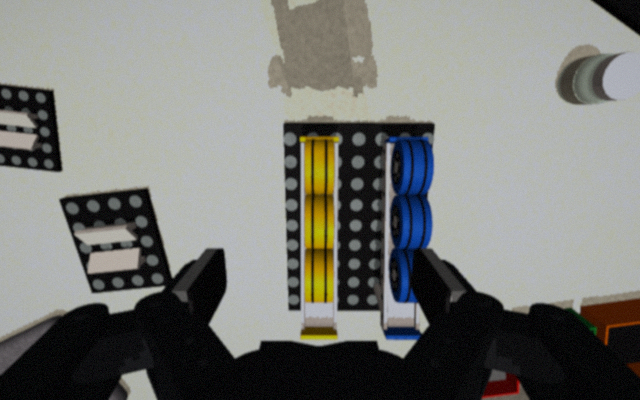

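Request:
drive_tool(steps=[[4,-0.1,0,-0.2,1],[4,0,0,0,1],[4,0,0,0,1],[3,0,0,0,1],[3,0,0,0,1],[2,0,0,0,1],[1.3,0,0,0,1],[0,0,0,0,1]])

```text
time: 2.9
eef_pos: [0.519, 0.1486, 0.0657]
tcp_rot: [0.054, 0.706, -0.054, 0.704]
contact_force: [0.0, -0.1, 0.3]
opening: 1.002
```

```bash
python3 - <<'E'
from h import *
plan([.5209,.1466,.066],np.radians(-9))
s=read_camera("side");w=read_camera("wrist")
a=cv2.resize(s["frame"][70:230,170:350],(540,480));b=cv2.resize(w["frame"],(640,400))[60:,150:500]
o=np.zeros((480,890,3),np.uint8);o[:,:540]=a;o[:340,540:]=b
cv2.imwrite("pics/g1.png",cv2.resize(o,(790,426))[:,:,::-1])
E
```

```text
pos [0.519  0.1486 0.0657] tool y yaw 81.25 turn x deg 0.25 tool x [-0.004 -0.    -1.   ] F [ 0.  -0.1  0.3] open 1.002 t 2.9
shift cm in tool axes after turn [-0.04 -0.17  0.22] now [-0.04 -0.17  0.22]
```

View pics/g1.png

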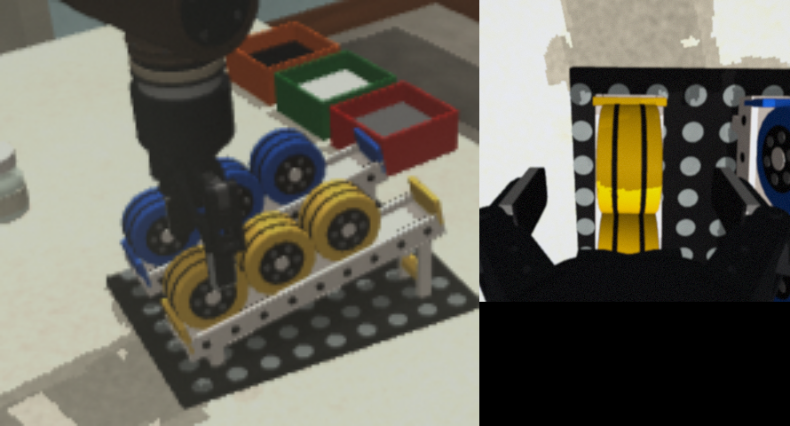

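Request:
drive_tool(steps=[[0,-0.15,0.2,0.2,0.7],[0,0,0,0,0.3],[0,0,0,0,0.2],[0,0,0,0,0.2],[0,0,0,0,0.2],[0,0,0,0,0.2],[0,0,0,0,0.2]], force=45)

```text
time: 3.7
eef_pos: [0.5233, 0.1457, 0.0683]
tcp_rot: [0.056, 0.705, -0.056, 0.705]
contact_force: [-1.1, 0.6, 5.6]
opening: 0.386
```

Request:
drive_tool(steps=[[-0.5,0,0,0,0.2],[-1,0,0,0,0.2],[-1,0,0,0,0.2],[-1.5,0,0,0,0.2],[-2,0,0,0,0.2],[-2,0,0,0,0.2],[-3,0,0,0,0.2],[-3,0,0,0,0.2],[0,0,0,0,0.2],[0,0,0,0,0.2]])

```text
time: 4.7
eef_pos: [0.5233, 0.1459, 0.209]
tcp_rot: [0.056, 0.704, -0.056, 0.706]
contact_force: [0.3, 0.2, -1.5]
opening: 0.385
```

```bash
python3 - <<'E'
from h import *
plan([.5995,-.179,.2],np.radians(-.7))
s=read_camera("side");w=read_camera("wrist")
a=cv2.resize(s["frame"][30:230,170:350],(432,480));b=w["frame"][0:,150:500]
o=np.zeros((480,782,3),np.uint8);o[:,:432]=a;o[:400,432:]=b
cv2.imwrite("pics/g2.png",o[:,:,::-1])
E
```

```text
pos [0.5233 0.1459 0.209 ] tool y yaw 80.94 turn x deg -8.36 tool x [ 0.003  0.    -1.   ] F [ 0.3  0.2 -1.5] open 0.385 t 4.7
shift cm in tool axes after turn [  0.91 -32.39   8.02] now [  0.91 -30.88  12.64]
```

View pics/g2.png

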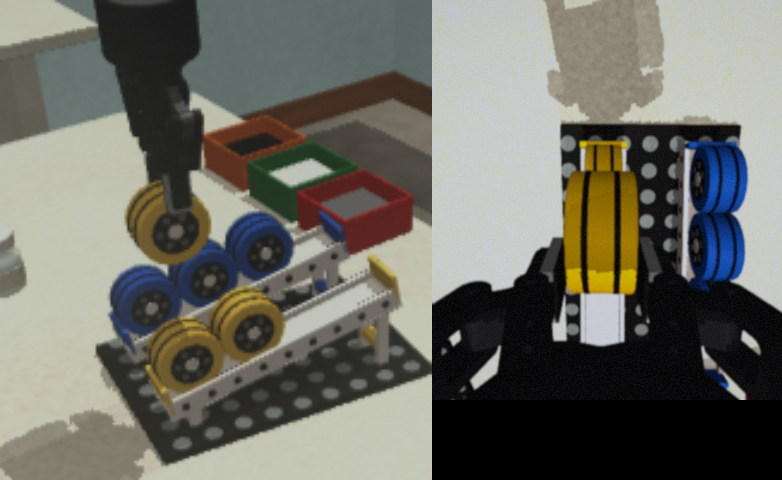

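Request:
drive_tool(steps=[[0,0,0,-4.2,0.2],[0,0,0,-4.2,0.2],[0,-4,1,0,0.2],[0,-4,1,0,0.2],[0,-4,1,0,0.2],[0,-4,1,0,0.2],[0,-4,1,0,0.2],[0,-4,1,0,0.2],[0,-4,1,0,0.2],[0,-4,1,0,0.2]])

```text
time: 5.8
eef_pos: [0.5982, -0.1764, 0.2051]
tcp_rot: [0.005, 0.708, -0.004, 0.706]
contact_force: [0.8, -0.3, -0.1]
opening: 0.384
```

Request:
drive_tool(steps=[[3,-0.4,0,0,0.2],[2,0,0,0,0.2],[0,0,0,0,0.2],[0,0,0,0,0.2]])

```text
time: 6.2
eef_pos: [0.5981, -0.1786, 0.1559]
tcp_rot: [0.005, 0.708, -0.004, 0.706]
contact_force: [-0.3, -0.1, -1.1]
opening: 0.382
```

```bash
python3 - <<'E'
from h import *
plan([.5995,-.179,.2],np.radians(-.7))
s=read_camera("side");w=read_camera("wrist")
P=readout.get_state()["eef_pos"]; u,v=map(int,proj(s,P+[0,0,.015])); print("side crop o",u-75,v-60,"tcp",proj(s,P))
x0,y0=u-75,v-60
a=cv2.resize(s["frame"][y0:y0+160,x0:x0+150],(450,480));b=w["frame"][0:,150:500]
o=np.zeros((480,800,3),np.uint8);o[:,:450]=a;o[:400,450:]=b
cv2.imwrite("pics/g3.png",o[:,:,::-1])
print({k:z for k,z in w.items() if k!="frame"},"seat px wrist",proj(w,[.5995,-.179,.055]))
E
```

```text
pos [ 0.5981 -0.1786  0.1559] tool y yaw 89.35 turn x deg 0.05 tool x [-0.003  0.001 -1.   ] F [-0.3 -0.1 -1.1] open 0.382 t 6.2
shift cm in tool axes after turn [-4.41 -0.03  0.12] now [-4.41 -0.03  0.12]
side crop o 300 142 tcp (np.float64(375.2095288624843), np.float64(208.7564202362518))
{'vertical_fov': 65.23320351028931, 'cx': 318.5639136882963, 'cy': 197.9526786269483, 'eye': array([ 0.53003351, -0.17891712,  0.33151723]), 'orientation': array([-0.09784604, -0.09661651,  0.69661719,  0.70414195])} seat px wrist (np.float64(319.3727597789752), np.float64(188.6440901034149))
```

View pics/g3.png

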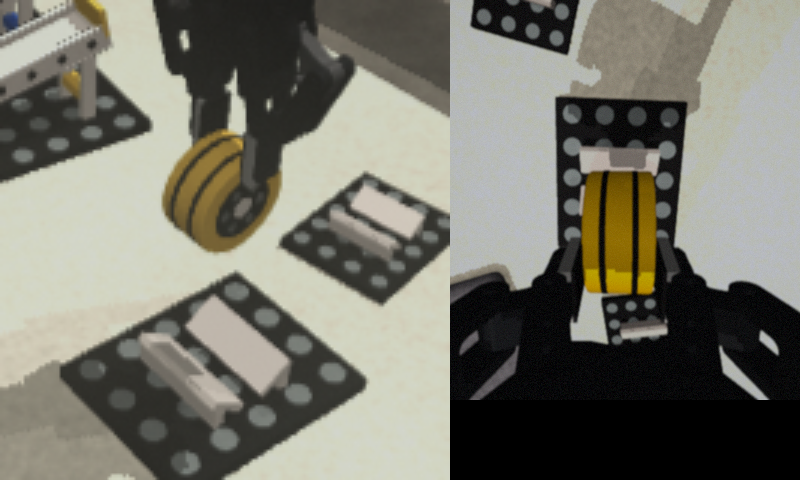

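```bash
python3 - <<'E'
from h import *
s=read_camera("side"); st=readout.get_state(); P=st["eef_pos"]; n=R.from_quat(st["tcp_rot"]).as_matrix()[:,1]
n=n*np.sign(n[1]); e,d=ray(s,381,211); f=P-.017*n
H=e+d*((f-e)@n)/(d@n); C=H+.017*n; print("wheel centre",C.round(4),"minus TCP",(C-P).round(4))
print("to seat",np.round(np.array([.5995,-.179,.055])-C,4))
E
```

```text
wheel centre [ 0.5963 -0.179   0.1662] minus TCP [-0.0035  0.      0.0072]
to seat [ 0.0032 -0.     -0.1112]
```

Request:
drive_tool(steps=[[2.5,0,0.25,0,0.2],[2.5,0,0,0,0.2],[2,0,0,0,0.2],[1.5,0,0,0,0.2],[1,0,0,0,0.2],[0.4,0,0,0,0.2],[0,0,0,0,0.2],[0,0,0,0,0.2]])

```text
time: 7.15
eef_pos: [0.6023, -0.1795, 0.0596]
tcp_rot: [0.004, 0.706, -0.004, 0.708]
contact_force: [-0.6, -0.4, -0.7]
opening: 0.389
```

Request:
drive_tool(steps=[[0.2,0,0,0,0.2],[0.2,0,0,0,0.2],[0.1,0,0,0,0.2],[0,0,0,0,0.2]])

```text
time: 7.55
eef_pos: [0.6013, -0.1791, 0.0533]
tcp_rot: [0.004, 0.707, -0.004, 0.707]
contact_force: [0.4, -0.1, -1.2]
opening: 0.383
```

Request:
drive_tool(steps=[[0.2,0,0,0,0.2],[0.2,0,0,0,0.2],[0,0,0,0,0.2],[0,0,0,0,0.2]])

```text
time: 7.95
eef_pos: [0.6014, -0.1791, 0.0492]
tcp_rot: [0.004, 0.707, -0.004, 0.707]
contact_force: [0.1, -0.4, -0.1]
opening: 0.385
```

Request:
drive_tool(steps=[[0.1,0,0,0,0.2],[0.1,0,0,0,0.2],[0,0,0,0,0.2]])

```text
time: 8.25
eef_pos: [0.6014, -0.1791, 0.0473]
tcp_rot: [0.004, 0.707, -0.004, 0.707]
contact_force: [-0.7, 0.3, -1.1]
opening: 0.383
```

Request:
drive_tool(steps=[[0.1,0,0,0,0.2],[0.1,0,0,0,0.2],[0,0,0,0,0.2]])

```text
time: 8.55
eef_pos: [0.6013, -0.1791, 0.0452]
tcp_rot: [0.004, 0.707, -0.004, 0.707]
contact_force: [0.6, 0.8, -1.0]
opening: 0.386
```

Request:
drive_tool(steps=[[0.1,0,0,0,0.2],[0,0,0,0,0.2]])

```text
time: 8.75
eef_pos: [0.6015, -0.1792, 0.0444]
tcp_rot: [0.004, 0.707, -0.004, 0.707]
contact_force: [-0.2, 0.4, -0.0]
opening: 0.382
```

Request:
drive_tool(steps=[[0.1,0,0,0,0.2],[0.1,0,0,0,0.2],[0,0,0,0,0.2]])

```text
time: 9.05
eef_pos: [0.6026, -0.1795, 0.0436]
tcp_rot: [0.004, 0.706, -0.004, 0.708]
contact_force: [1.1, 0.6, 4.3]
opening: 0.382
```

```bash
python3 - <<'E'
from h import *
s=read_camera("side");w=read_camera("wrist")
u,v=map(int,proj(s,[.5995,-.179,.055]));x0,y0=u-50,v-50; print(x0,y0)
a=cv2.resize(s["frame"][y0:y0+110,x0:x0+110],(480,480),interpolation=cv2.INTER_CUBIC);b=w["frame"][40:360,180:460]
o=np.zeros((480,800,3),np.uint8);o[:,:480]=a;o[:366,480:]=cv2.resize(b,(320,366))
cv2.imwrite("pics/g4.png",o[:,:,::-1])
print(readout.get_state()["contact_force"],"seat face px",proj(s,[.5995,-.196,.055]))
E
```

```text
320 199
[1.44178713 0.26088158 4.08871778] seat face px (np.float64(377.15937286661205), np.float64(254.89582903137256))
```

View pics/g4.png

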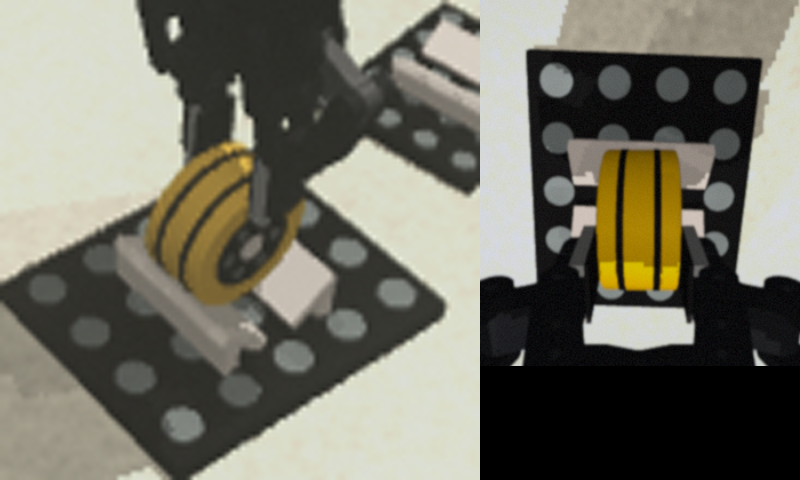

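Request:
drive_tool(steps=[[0,0,0,0,0.45],[0,0,0,0,0.6],[0,0,0,0,0.8],[0,0,0,0,0.9],[0,0,0,0,0.9],[-1,0,0,0,0.9],[-2,0,0,0,0.9],[-4,0,0,0,0.9],[-5,0,0,0,0.9],[-5,0,0,0,0.9]])

```text
time: 10.15
eef_pos: [0.601, -0.1789, 0.2145]
tcp_rot: [0.004, 0.707, -0.004, 0.707]
contact_force: [1.1, -0.6, -0.1]
opening: 0.899
```

```bash
python3 - <<'E'
from h import *
s=read_camera("side");w=read_camera("wrist");t=read_camera("top")
x0,y0=320,199
a=cv2.resize(s["frame"][y0:y0+110,x0:x0+110],(400,400),interpolation=cv2.INTER_CUBIC)
b=cv2.resize(t["frame"][125:285,165:435],(400,237));o=np.zeros((500,800,3),np.uint8);o[:400,:400]=a;o[:237,400:]=b;o[240:490,400:]=cv2.resize(w["frame"],(400,250))
cv2.imwrite("pics/g5.png",o[:,:,::-1])
h=cv2.cvtColor(t["frame"],cv2.COLOR_RGB2HSV); y=cv2.inRange(h,(18,120,60),(35,255,255))
n,l,st,ce=cv2.connectedComponentsWithStats(y); print([(st[j].tolist(),ce[j].round(1)) for j in range(1,n) if st[j,4]>30],"pred seat",proj(t,[.5995,-.179,.055]))
h=cv2.cvtColor(w["frame"],cv2.COLOR_RGB2HSV); y=cv2.inRange(h,(18,120,60),(35,255,255))
n,l,st,ce=cv2.connectedComponentsWithStats(y); print([(st[j].tolist(),ce[j].round(1)) for j in range(1,n) if st[j,4]>100],"pred",proj(w,[.5995,-.179,.055]))
E
```

```text
[([248, 147, 23, 5, 71], array([258.8, 149. ])), ([608, 193, 8, 8, 45], array([611.6, 196.6])), ([384, 198, 12, 28, 182], array([388.5, 209.5])), ([232, 204, 26, 64, 1109], array([244.2, 235.3]))] pred seat (np.float64(391.556102812199), np.float64(211.2147497123739))
[([623, 45, 17, 34, 167], array([631.8,  56.2])), ([607, 100, 33, 55, 323], array([626. , 120.8])), ([306, 136, 24, 60, 1269], array([318.2, 165.8])), ([331, 136, 10, 60, 511], array([335. , 165.6])), ([604, 156, 36, 30, 343], array([622.7, 174.7])), ([542, 247, 19, 12, 107], array([553.7, 252.1])), ([570, 287, 58, 17, 447], array([598.2, 295.3]))] pred (np.float64(322.2877693908972), np.float64(165.32084341648417))
```

View pics/g5.png

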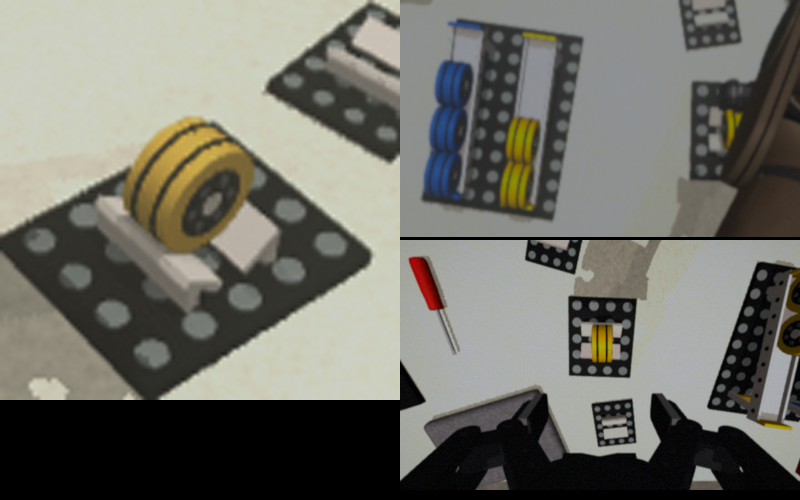

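```bash
python3 -c "
from plant import sign_off; print(sign_off())"
```

```text
the job is handed in; nothing more can be done
None
```

I took the front yellow wheel out of the rack and set it upright in the middle of the largest cradle (the one on the 160 x 130 mm plate). I handed the job in at about 10 s on the robot's clock.

- **Next yellow wheel:** it rolled down against the stop into the front place, with the third wheel behind it.
- **Setting down:** I lowered the wheel in 1–2 mm steps until it took about 4 N of contact. Then I opened the fingers and lifted the gripper clear to a height of 0.21 m.
- **Seat check:** in the last pictures the wheel sits tread down in the V, level and clear of the gripper. Its middle is about 1 pixel from the predicted seat in the wrist view. With the wheel on the V but still in the grip, its hub was also within about 1 pixel in the side view.
- **Blue wheels:** all three are in place and were not touched.
- **Disagreement:** before lowering, the side camera put the wheel centre about 5 mm lower relative to the gripper than expected. Contact came at the expected height, so the camera reading was off.
- **Could not confirm:** the arm half hid the wheel in the last top view, so the top camera did not check the final position.

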